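# Tip the used syringe into the sharps bin and fasten the bin shut

## Task

A used syringe lies on the tipping tray in the lid of the sharps bin. Without touching the syringe, push the upright flap over until it lies flush in the lid, so that the tray tips the syringe down into the bin; then push the small turn catch round until it points across over the shut flap and locks it for collection. Leave the things standing around the bin where they are.

Things in the scene. Friction and masses are not known exactly. Their poses are not given: they have to be found in the camera images.
- sharps_bin: sharps bin: white hollow tub, grey lid, screwed to the bench in a metal bracket; cannot move. Lid 150 mm (bin x) by 206 mm (bin y), its top 166 mm above the bench. Origin: centre of its underside; z up. The flap's hinge runs along bin y; bin x points from hinge to catch, the way the flap is pushed over. Lid opening: x -53 to 51, y +-85 mm. Inside the tub 130 x 188 mm, floor 8 mm up.
- flap_hinge (a point): middle of the flap's hinge line, at bin x -48, y 0, 162 mm above the bench. The flap and the tray are one L-shaped white part turning about it: flap plate 166 mm wide, 98 mm tall, 4 mm thick; tray 85 mm long, at a right angle to the flap, with side cheeks.
- flap_part (a joint): flap angle (rad). 0 (start): flap upright, top edge 260 mm above the bench, its outer face (the one to push) looking to bin -x at x -52 mm; tray level on the bin +x side of it. Grows as the flap goes over toward bin +x and the tray swings down into the tub. pi/2 (stop): flap flat, outer face up, flush with the lid top at 166 mm. Stays where it is left; 1 to 2 N near the edge moves it.
- flap_edge (a point): middle of the flap's free edge, on its outer face, 98 mm from the hinge; moves with the flap
- catch_part (a joint): angle of the turn catch about its upright pivot (rad): a black arm, 10 mm wide, 46 mm long, on the lid's rim opposite the hinge, with an upstanding thumb tab. 0: arm points along bin +y, beside the flap; grows counter-clockwise seen from above; pi/2 (stop): points along bin -x, across the shut flap's edge. Starts at 0 to 0.35; stays where it is left; about 1 N on the tab turns it.
- catch_pivot (a point): the catch's pivot: on the lid at bin x +63, y -20, 167 mm above the bench. Above this point the arm reaches 6 mm, the pivot screw 8 mm.
- catch_tab (a point): centre of the catch's thumb tab, 36 mm from the pivot; tab 18 mm long along the arm, 6 mm thick, its top 197 mm and its foot 173 mm above the bench; moves with the catch
- syringe: used plastic syringe without needle, 147 mm long, barrel 17 mm thick, 20 g; at the start it lies on the tray along bin y. Origin at mid length on its underside, its own y along its length.
- beaker: small clear glass beaker, 53x58x69 mm, open top; loose, stands by the work; origin at the centre of its underside
- filter_jar: round clear jar with a screw lid, 63 mm across, 70 mm high; loose, stands by the work; origin at the centre of its underside
- dropper_bottle: small brown bottle with a tall black cap, 32 mm across, 68 mm high; loose, stands by the work; origin at the centre of its underside
- wash_bottle: white squeeze wash bottle with a bent spout, 112x66x226 mm; loose, stands by the work; origin at the centre of its underside
- film_carton: carton of sealing film, 116x66x62 mm; loose, stands by the work; origin at the centre of its underside
Mind the look-alikes: they are no part of the job. What is shaped like the syringe but turquoise is not meant.

How it is judged:
By the outcome, as a careful person would: the job done as asked, in the order asked, and still so for the second after the job is handed in, with the robot touching nothing.
It also fails if it takes over 48 s, if anything falls off the work surface, if the arm or the gripper's body presses on something with over 40 N, if the wrist force passes 120 N, or if a joint passes its speed limit or range.

## Robot

A 7-joint arm with a two-finger parallel gripper is mounted at the origin on the work surface; the furniture and walls round the work are solid. World frame = base frame: x ahead of the robot, y to its left, z up, the work surface at z = 0. Lengths are in m, angles in rad, forces in N, time in s.
With the tool pointing down it reaches from about 0.425 to 0.8 m from the base axis. Payload 8.3 kg.
Tool frame: the origin (TCP) lies where the fingers leave the gripper's body, on its centre line; the fingertips stand 73 mm ahead of it and the grasp point (between the pads) lies 54 mm ahead of it; z points along the fingers, y is the line along which they close (so a half turn about z gives the same grasp; the last joint's range is limited). The gripper opens to 85 mm and grips with 20 to 120 N. Pads are 22 mm wide; open, the fingers measure 114 mm over their backs; the gripper's body (76 mm by 85 mm) begins 54 mm behind the grasp point. The pads swing forward as they close: fully open they stand 13 mm farther back than shut.
Start: joints at [-1.379, 0.383, 0.016, 1.37, -0.006, 1.388, -0.046], TCP at [0.157, 0.605, 0.304] pointing down, gripper open.
Joint ranges: [-2.95, 2.95], [-0.25, 2.06], [-1.52, 1.56], [0.18, 2.33], [-1.44, 4.58], [0.02, 2.06], [-3.01, 3.01]. Speed limits (rad/s): [2.39, 2.39, 3.01, 3.01, 3.14, 3.14, 3.14].

## Interface

Orientations are given as a unit quaternion [w, x, y, z].
In Python, from cell import env gives the robot as it stands. The module is installed in compiled form; this text tells all that it offers.
- The arm moves only by the shell command python3 -m jog 'ROWS' [OPENING]. ROWS is a JSON object of lists of equal length, an entry for each row: "delta_pos": the shift along the tool's x, y, z in cm, a list of three; "turn": the turn about the tool's z in degrees. In form: {"delta_pos": [[x, y, z], ...], "turn": [turn, ...]}. A call has 1 to 8 rows; each row shifts and turns the commanded pose from where the row before left it, along the tool's axes as they then stand; what a row does not reach is not made up. A row lasts 1/12 s, in which the tool goes at most 41.7 mm and 7.16 degrees, less where a joint would pass 70% of its speed; a pose out of reach is approached as far as the arm can. A call is refused whole if a number of a shift passes 4.17 or a number of a turn 7.16, either way. A call with a gripper value outside its range is refused whole. OPENING is the finger opening in cm, from 0 to 8.54, set as the call begins (- or left out, the last holds). The fingers move at their own pace and stop on an object; the grip force is fixed at half the most. Time passes only in rows, so rows that do not move let the fingers close. It gives the time, the measured TCP pose, the force, the opening and the grip force at its end, in the units of the state.
- env.observe(): the state, without advancing time (a new reading comes with each control period).
- env.read_camera(name): name is "side" or "top" or "wrist"; returns the picture (400x640x3 uint8, blue, green, red); there is no depth.
- env.camera_info(name): a dict with "fx", "fy", "cx", "cy" (pixels), "D" ([k1, k2, p1, p2, k3] as OpenCV has them; the pictures are not rectified), "eye" and "orientation" of the camera in the world. Camera axes: x right, y up, looking along -z (the intrinsics and any distortion apply to the point x, -y, -z); pixel columns grow to the right and rows downward; lengths in m; the calibration is good to about 2 mm. A picture is of the moment at which its call begins: read the wrist's pose just before it. camera_info takes no time and is no camera call; for the wrist camera it gives the pose at the moment of the call.
- env.sign_off(): hands the job in; it is judged then, once.
Trained networks look in the newest picture that a camera, given by its name, has taken for a name from the list of things; names that differ only in an ending like _2 or _b are one class to them, and where a whole thing is asked for, a point or a joint stands for the part that bears it (a point fixed in the world has none). Each returns a list of dicts, best first, with "p" (0 to 1); they miss things now and then, are a little off and sometimes report something else, mostly with a low value. They report only what shows in the picture. A call takes as long as a camera call. They do not tell look-alikes from the thing itself.
- env.recognise(thing, camera): "position" ([row, column] in pixels, amid what is visible of it).
The state is a dict: "time": time; "qpos": joint angles; "qvel": joint speeds; "joint_efforts": joint torques, N m; "ee_pos": TCP position; "ee_rot": TCP orientation; "ft_force": force on the tool from outside, world axes, zero at the start; "wrist_torque": the same for the moment, N m; "opening": finger opening in m; "grip_force": force on a finger pad.
Only numpy, scipy, OpenCV 4.12 (cv2) and the standard library are available. Lean on these libraries where they do the work, as an engineer would, in place of code of your own. Each camera call takes 0.05 s, during which the arm holds its last target. There are 200 camera calls.

## Working session

There is one attempt and no reset: what is moved stays moved. The work goes in short steps, Python scripts to look and compute and a shell command to move; the robot and the scene stay as the last step left them, time stands still between calls to the robot, and variables do not carry over. Pictures are saved under pics/ and viewed, at most 10 in all, crops included, and the job is handed in when it is done.

```bash
mkdir -p pics
cat > h.py <<'E'
import numpy as np, cv2
from scipy.spatial.transform import Rotation as R
from cell import env
def rot(q): return R.from_quat([q[1],q[2],q[3],q[0]]).as_matrix()
def ray(cam,px):
    i=env.camera_info(cam); K=np.array([[i['fx'],0,i['cx']],[0,i['fy'],i['cy']],[0,0,1]])
    u=cv2.undistortPoints(np.array([[[px[1],px[0]]]],float),K,np.array(i['D'],float))[0,0]
    return np.array(i['eye']), rot(i['orientation'])@np.array([u[0],-u[1],-1.])
def at_z(cam,px,z):
    e,d=ray(cam,px); return e+d*(z-e[2])/d[2]
def proj(cam,P):
    i=env.camera_info(cam); K=np.array([[i['fx'],0,i['cx']],[0,i['fy'],i['cy']],[0,0,1]])
    c=(np.atleast_2d(P)-i['eye'])@rot(i['orientation'])*[1,-1,-1]
    return cv2.projectPoints(c,np.zeros(3),np.zeros(3),K,np.array(i['D'],float))[0][:,0]
E
python3 - <<'E'
from h import *
s=env.observe(); print(s['time'],s['ee_pos'],s['ee_rot'],s['opening'])
for c in ('top','side'):
    cv2.imwrite(f'pics/{c}0.png',env.read_camera(c))
    i=env.camera_info(c); print(c,i['eye'],i['fx'])
    for t in ['sharps_bin','flap_hinge','flap_edge','catch_pivot','catch_tab','syringe']:
        print(t,[(np.round(d['position']),round(d['p'],2)) for d in env.recognise(t,c)[:3]])
E
```

```text
0.0 [0.15740182 0.6044786  0.30288997] [-1.07858244e-04  1.27036316e-01  9.91897595e-01 -9.60946432e-04] 0.08532904810472425
top [ 0.15744906 -0.06089866  1.42852219] 479.43834075935814
sharps_bin [(array([201., 321.]), 0.76)]
flap_hinge [(array([199., 321.]), 0.74)]
flap_edge [(array([195., 317.]), 0.96)]
catch_pivot [(array([200., 322.]), 0.8)]
catch_tab [(array([206., 343.]), 0.65)]
syringe [(array([198., 316.]), 0.88), (array([222., 255.]), 0.71), (array([185., 207.]), 0.22)]
side [ 0.14388134 -0.99523691  1.02163119] 406.33657649882844
sharps_bin [(array([209., 320.]), 0.56)]
flap_hinge [(array([210., 318.]), 0.56)]
flap_edge [(array([185., 318.]), 0.55)]
catch_pivot [(array([212., 317.]), 0.58), (array([158., 312.]), 0.39)]
catch_tab []
syringe [(array([195., 316.]), 0.77)]
```

View pics/top0.png

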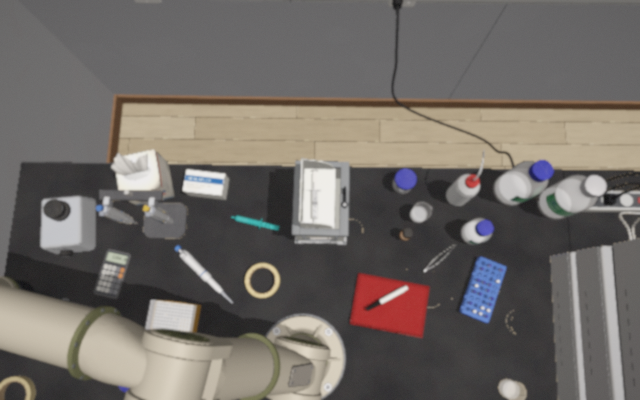

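View pics/side0.png

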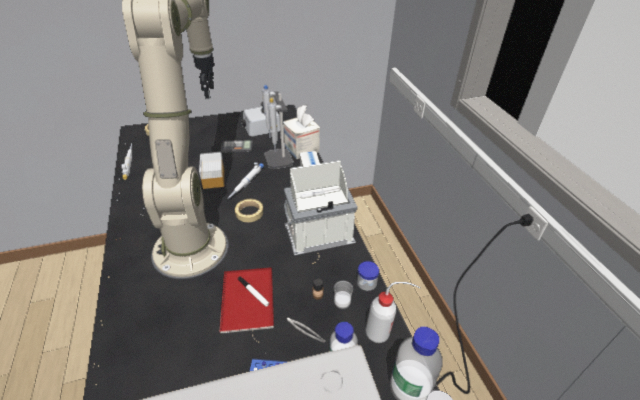

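Run:
```python
from h import *
im=cv2.imread('pics/top0.png')[145:255,265:375]; t=cv2.resize(im,None,fx=5,fy=5,interpolation=cv2.INTER_CUBIC)
cv2.imwrite('pics/top0c.png',t)
for p in [(201,321),(206,343)]: print(at_z('top',p,.166))
```

```text
[ 0.41996019 -0.05038901  0.166     ]
[ 0.40707687 -0.10963425  0.166     ]
```

View pics/top0c.png

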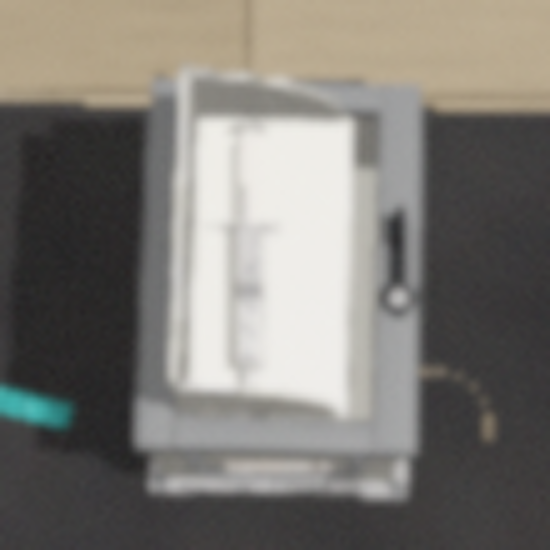

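```bash
cat >> h.py <<'E'
try:
    P=np.load('pose.npy')
    def b2w(p): p=np.asarray(p,float)/1000; c,s=np.cos(P[2]),np.sin(P[2]); return np.array([P[0]+c*p[0]-s*p[1],P[1]+s*p[0]+c*p[1],p[2]])
except Exception: pass
E
python3 - <<'E'
from h import *
from scipy.optimize import least_squares
pts=[((155,80),(-75,103,166)),((428,88),(75,103,166)),((412,452),(75,-103,166)),((135,447),(-75,-103,166)),((398,298),(63,-20,175)),((183,70),(-50,83,260)),((175,385),(-50,-83,260))]
px=[(145+b/5-.4,265+a/5-.4) for (a,b),_ in pts]
W=np.array([at_z('top',p,q[1][2]/1000)[:2] for p,q in zip(px,pts)])
B=np.array([q[1][:2] for q in pts])/1000
f=lambda v:((B@np.array([[np.cos(v[2]),np.sin(v[2])],[-np.sin(v[2]),np.cos(v[2])]])+v[:2])-W).ravel()
r=least_squares(f,[.42,-.05,-1.57]); print(r.x,np.degrees(r.x[2])); print(np.round(r.fun.reshape(-1,2)*1000,1))
np.save('pose.npy',r.x)
import h, importlib; importlib.reload(h)
print('flap top',h.b2w((-52,0,260)),'pivot',h.b2w((63,-20,175)),'hinge',h.b2w((-48,0,162)))
print(h.at_z('top',(145+212/5,265+397/5),.197), h.b2w((63,16,190)))
for n in ['beaker','filter_jar','dropper_bottle','film_carton','wash_bottle']:
    d=env.recognise(n,'top')
    print(n,[(np.round(k['position']),round(k['p'],2),np.round(at_z('top',k['position'],.06),3)) for k in d[:2]])
s=cv2.imread('pics/side0.png')
for p in [(-75,103,166),(75,103,166),(75,-103,166),(-75,-103,166),(-50,83,260),(-50,-83,260),(63,-20,175)]:
    q=proj('side',h.b2w(p))[0]; cv2.circle(s,tuple(int(round(v*8)) for v in q),10,(0,0,255),-1,shift=3)
cv2.imwrite('pics/side0c.png',cv2.resize(s[130:270,250:390],None,fx=4,fy=4))
E
```

```text
[ 0.4295221  -0.0500794  -1.58812972] -90.9931303962197
[[ 1.9  2.3]
 [ 1.7  1.8]
 [-3.6 -2.6]
 [-1.7  0.5]
 [-1.8 -0.3]
 [ 3.9 -2.2]
 [-0.4  0.5]]
flap top [0.43042339 0.00191279 0.26      ] pivot [ 0.40843316 -0.11272328  0.175     ] hinge [ 0.43035406 -0.00208661  0.162     ]
[ 0.45103038 -0.11184699  0.197     ] [ 0.44442775 -0.11334726  0.19      ]
beaker [(array([212., 422.]), 0.84, array([ 0.414, -0.342,  0.06 ]))]
filter_jar [(array([183., 404.]), 0.76, array([ 0.501, -0.292,  0.06 ])), (array([198., 321.]), 0.61, array([ 0.45, -0.05,  0.06]))]
dropper_bottle [(array([232., 405.]), 0.58, array([ 0.353, -0.292,  0.06 ]))]
film_carton [(array([186., 207.]), 0.6, array([0.483, 0.284, 0.06 ])), (array([200., 322.]), 0.22, array([ 0.446, -0.052,  0.06 ]))]
wash_bottle [(array([188., 460.]), 0.83, array([ 0.486, -0.456,  0.06 ])), (array([211., 422.]), 0.67, array([ 0.415, -0.343,  0.06 ]))]
```

View pics/side0c.png

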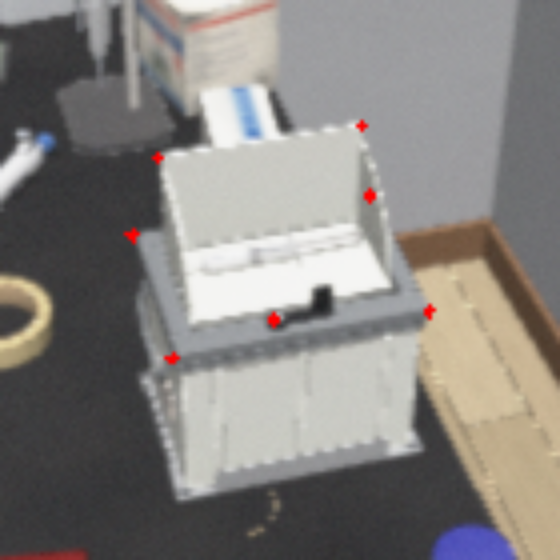

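The side view shows the projected fit on the lid and flap corners (white flap outer face towards world +y, catch pivot near crop (275,320)). Candidates for the syringe: clear one on the tray at top px (198,316), turquoise look-alike at (222,255), and a pipette at (275,205). The clear one is the right one. I don't touch it directly, and the flap is unambiguous. Setting out.

```bash
python3 -m jog '{"delta_pos":[[0,0,-3],[0,0,-3],[-1.8,-3.3,0],[-1.8,-3.3,0],[-1.8,-3.3,0],[-1.8,-3.3,0],[-1.8,-3.3,0],[-1.8,-3.3,0]],"turn":[-6.8,-6.8,0,0,0,0,0,0]}' 0
```

```text
time: 1.62
ee_pos: [0.2626, 0.4032, 0.364]
ee_rot: [0.0, 0.009, 1.0, 0.0]
ft_force: [1.4, 0.6, 1.1]
opening: 0.0001
grip_force: 0.0
```

```bash
python3 -m jog '{"delta_pos":[[-2,-3.4,0],[-2,-3.4,0],[-2.2,-3.3,0],[-2.2,-3.3,0],[-2.3,-3.2,0],[-2.3,-3,0],[-2.3,-2.5,0],[-2.3,-2,0]],"turn":[0,0,0,0,0,0,0,0]}'
python3 - <<'E'
from h import *
s=env.observe(); T=rot(s['ee_rot']); c,q=np.cos(P[2]),np.sin(P[2])
d=np.array(s['ee_pos'])[:2]-P[:2]; print('bin tcp',c*d[0]+q*d[1],-q*d[0]+c*d[1],s['ee_pos'][2]); print(T.round(3))
cv2.imwrite('pics/wr1.png',env.read_camera('wrist'))
for p in ['flap_edge','catch_tab','catch_pivot','flap_hinge']:
    print(p,[(np.round(k['position']),round(k['p'],2)) for k in env.recognise(p,'wrist')[:2]])
for b in [(-52,83,260),(-52,-83,260),(63,-20,175),(63,16,197),(75,103,166),(-75,103,166),(-75,-103,166)]: print(b,proj('wrist',b2w(b))[0].round())
E
```

```text
time: 2.28
ee_pos: [0.4348, 0.1582, 0.3646]
ee_rot: [0.001, 0.01, 1.0, 0.0]
ft_force: [1.5, 0.5, -0.3]
opening: -0.0003
grip_force: 0.0
bin tcp -0.20829053777887546 0.0016458985130330802 0.36456295719058196
[[-1.     0.019  0.001]
 [ 0.019  1.     0.001]
 [-0.001  0.001 -1.   ]]
flap_edge [(array([204.,  74.]), 0.66)]
catch_tab []
catch_pivot [(array([183.,  98.]), 0.67)]
flap_hinge [(array([186., 101.]), 0.59)]
(-52, 83, 260) [ 63. 360.]
(-52, -83, 260) [-12.  80.]
(63, -20, 175) [-35. 169.]
(63, 16, 197) [-48. 223.]
(75, 103, 166) [  3. 299.]
(-75, 103, 166) [165. 301.]
(-75, -103, 166) [128.  53.]
```

View pics/wr1.png

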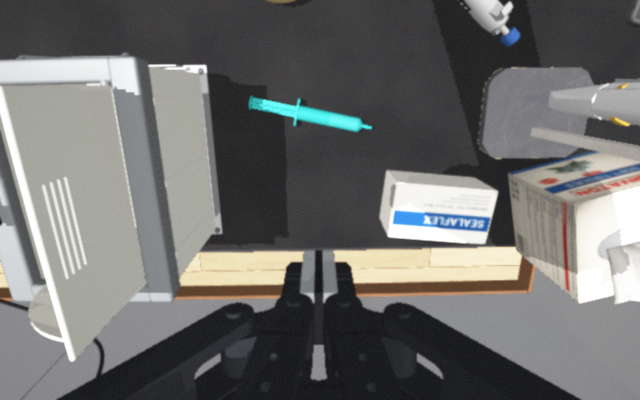

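The wrist view shows the flap's outer face, with its top corner at (75,355), the lid edge at about x=150–180, and the turquoise look-alike at (310,115). The arm was still settling, so I re-check with an overlay.

Run:
```python
from h import *
im=env.read_camera('wrist'); s=env.observe(); print(s['ee_pos'],s['time'])
d=np.array(s['ee_pos'])[:2]-P[:2]; c,q=np.cos(P[2]),np.sin(P[2]); print('bin tcp',c*d[0]+q*d[1],-q*d[0]+c*d[1])
for b in [(-52,83,260),(-52,-83,260),(-52,83,166),(-52,-83,166),(-75,103,166),(-75,-103,166)]:
    p=proj('wrist',b2w(b))[0]; print(b,p.round()); cv2.circle(im,tuple(int(v) for v in p),3,(0,0,255),-1)
cv2.imwrite('pics/wr2.png',im[:,:400])
```

```text
[0.43325697 0.16185341 0.36383966] 2.5833
bin tcp -0.2119657029333061 6.09785170746697e-05
(-52, 83, 260) [ 62. 360.]
(-52, -83, 260) [-13.  80.]
(-52, 83, 166) [135. 282.]
(-52, -83, 166) [100.  82.]
(-75, 103, 166) [164. 301.]
(-75, -103, 166) [127.  53.]
```

View pics/wr2.png

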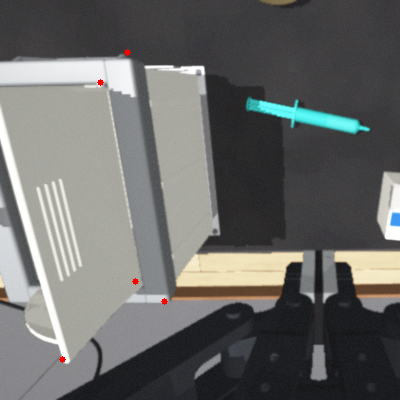

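Predictions fit within about 6 mm: the flap is really ~6 mm toward bin -x. I go to just in front of the flap, then push.

```bash
python3 -m jog '{"delta_pos":[[-0.5,-3.2,1.3],[-0.5,-3.2,1.3],[-0.5,-3.2,1.4],[-0.5,-3.2,1.4],[0,0,0],[0,0,0]],"turn":[0,0,0,0,0,0]}'
```

```text
time: 3.08
ee_pos: [0.451, 0.032, 0.3094]
ee_rot: [-0.001, 0.01, 1.0, 0.0]
ft_force: [0.2, 1.1, 0.7]
opening: -0.0003
grip_force: 0.0
```

```bash
python3 -m jog '{"delta_pos":[[0,-0.6,0],[0,-0.6,0],[0,-1,0.1],[0,-1,0.1],[0,-0.93,0.33],[0,-0.93,0.33],[0,0,0]],"turn":[0,0,0,0,0,0,0]}'
```

```text
time: 3.67
ee_pos: [0.4503, -0.0204, 0.3007]
ee_rot: [-0.0, 0.01, 1.0, -0.0]
ft_force: [0.7, -0.1, 0.1]
opening: 0.0002
grip_force: 0.0
```

```bash
python3 -m jog '{"delta_pos":[[0,-0.8,0.56],[0,-0.8,0.56],[0,-0.64,0.74],[0,-0.64,0.74],[0,-0.42,0.89],[0,-0.42,0.89],[0,0,0]],"turn":[0,0,0,0,0,0,0]}'
```

```text
time: 4.25
ee_pos: [0.449, -0.056, 0.2554]
ee_rot: [-0.002, 0.009, 1.0, -0.0]
ft_force: [0.1, 0.4, 0.3]
opening: -0.0
grip_force: 0.0
```

```bash
python3 -m jog '{"delta_pos":[[0,-0.2,0.7],[0,-0.2,0.7],[0,0,0.5],[0,0,0.3],[0,0,0]],"turn":[0,0,0,0,0]}'
python3 - <<'E'
from h import *
cv2.imwrite('pics/top1.png',cv2.resize(env.read_camera('top')[145:255,265:375],None,fx=5,fy=5,interpolation=cv2.INTER_CUBIC))
s=env.observe();print(s['ee_pos'],s['ft_force'])
E
```

```text
time: 4.67
ee_pos: [0.4502, -0.0595, 0.2382]
ee_rot: [0.0, 0.009, 1.0, 0.001]
ft_force: [-16.0, 0.2, 37.2]
opening: -0.0003
grip_force: 18.2
[ 0.45020282 -0.0594571   0.23819244] [-17.70353661   1.48894223  37.3247326 ]
```

View pics/top1.png

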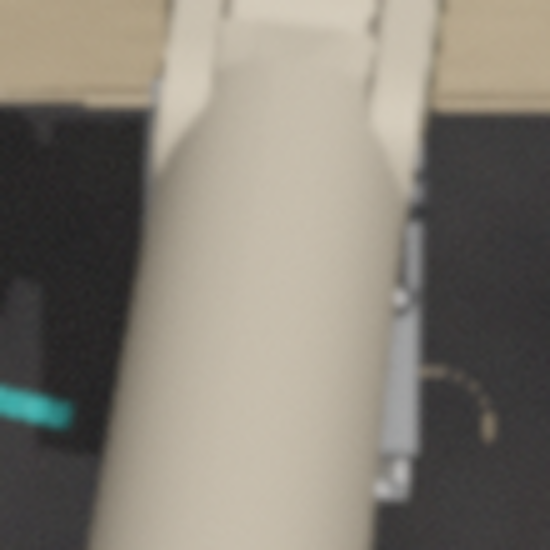

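The arm hides the lid in the top view, but the tip at z=0.165 with 37 N pressing fits a flap that is flush. Lifting clear and going past the catch.

```bash
python3 -m jog '{"delta_pos":[[0,0,-1.5],[0,0,-3],[-0.2,-2.2,-2],[-0.2,-2.5,0],[-0.2,-2.5,0],[-0.2,-1.3,0],[0,0,0],[0,0,0]],"turn":[0,0,0,0,0,0,0,0]}'
python3 - <<'E'
from h import *
im=env.read_camera('wrist'); s=env.observe(); print(s['time'],s['ee_pos'],s['ft_force'])
d=np.array(s['ee_pos'])[:2]-P[:2]; c,q=np.cos(P[2]),np.sin(P[2]); print('bin tcp',c*d[0]+q*d[1],-q*d[0]+c*d[1])
for t in ['catch_tab','catch_pivot','syringe','flap_edge']: print(t,[(np.round(k['position']),round(k['p'],2)) for k in env.recognise(t,'wrist')[:2]])
for b in [(63,-20,175),(63,16,197),(75,103,166),(75,-103,166),(50,83,166),(50,-83,166)]:
    p=proj('wrist',b2w(b))[0]; print(b,p.round()); cv2.circle(im,tuple(int(v) for v in p),3,(0,0,255),-1)
cv2.imwrite('pics/wr3.png',im)
E
```

```text
time: 5.38
ee_pos: [0.4564, -0.1446, 0.3001]
ee_rot: [-0.0, 0.009, 1.0, -0.0]
ft_force: [0.7, 0.7, 0.5]
opening: -0.0
grip_force: 0.0
5.4333 [ 0.45647689 -0.14363893  0.30000807] [ 0.22408059  0.33586678 -0.85397205]
bin tcp 0.09307828258296873 0.028572356117756766
catch_tab [(array([178., 376.]), 0.66)]
catch_pivot [(array([144., 474.]), 0.56)]
syringe [(array([ 99., 628.]), 0.67)]
flap_edge [(array([158., 476.]), 0.67)]
(63, -20, 175) [371. 144.]
(63, 16, 197) [373. 218.]
(75, 103, 166) [343. 320.]
(75, -103, 166) [352. -19.]
(50, 83, 166) [381. 295.]
(50, -83, 166) [398.  23.]
```

View pics/wr3.png

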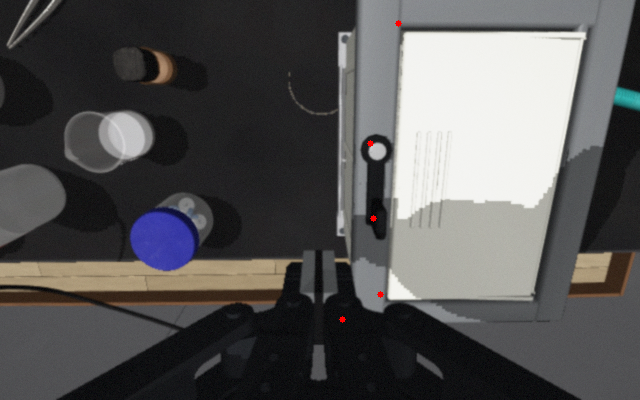

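The wrist view shows the flap flush in the lid, with no syringe on it. The catch pivot is at (377,151) and the tab at (379,222), offset about (-4,+4) mm from my fit. Descending beside the tab and sweeping it round.

```bash
python3 -m jog '{"delta_pos":[[0,0,2.4],[0,0,2.4],[-0.1,0.8,0],[-0.1,0.8,0],[0,0,0]],"turn":[0,0,0,0,0]}'
```

```text
time: 6.05
ee_pos: [0.4596, -0.1259, 0.2534]
ee_rot: [0.0, 0.007, 1.0, 0.0]
ft_force: [-0.2, -0.3, 0.0]
opening: 0.0002
grip_force: 0.0
```

```bash
python3 -m jog '{"delta_pos":[[0.04,0.94,0],[0.29,0.9,0],[0.51,0.8,0],[0.7,0.63,0],[0.84,0.43,0],[0.92,0.2,0],[0.4,0,0],[0,0,0]],"turn":[0,0,0,0,0,0,0,0]}'
```

```text
time: 6.72
ee_pos: [0.4253, -0.0879, 0.2551]
ee_rot: [0.005, 0.008, 1.0, 0.0]
ft_force: [11.5, 1.2, -6.3]
opening: -0.0
grip_force: 5.7
```

Run:
```python
from h import *
im=env.read_camera('wrist'); s=env.observe(); print(s['time'],s['ee_pos'],s['ft_force'],s['wrist_torque'])
cv2.imwrite('pics/wr4.png',im)
```

```text
6.7667 [ 0.42537863 -0.08792634  0.25503283] [12.43114279  0.96953452 -5.21803371] [ 0.36749703 -2.50091967 -0.09285343]
```

View pics/wr4.png

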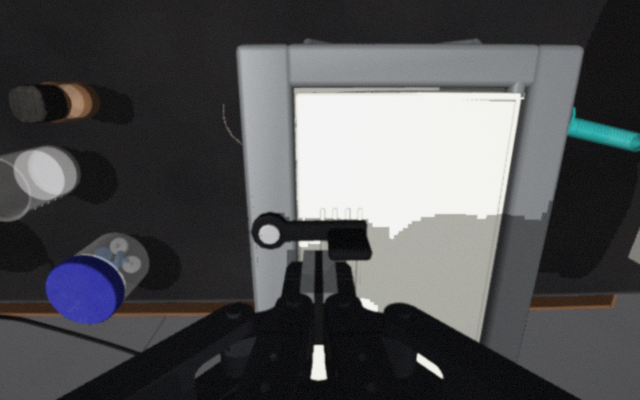

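The catch arm points straight across the flap, from pivot (268,233) to tab (350,240), and is held at its stop with about 12 N. Backing off, up and clear.

```bash
python3 -m jog '{"delta_pos":[[-0.8,0,0],[-0.8,0,0],[0,0,-2],[0,0,-3],[0,0,-3],[0,0,-1],[0,0,0],[0,0,0]],"turn":[0,0,0,0,0,0,0,0]}'
python3 - <<'E'
from h import *
im=env.read_camera('wrist'); s=env.observe(); print(s['time'],s['ft_force'],s['qvel'].__abs__().max() if hasattr(s['qvel'],'max') else s['qvel'])
cv2.imwrite('pics/wr5.png',im)
E
```

```text
time: 7.43
ee_pos: [0.439, -0.089, 0.3427]
ee_rot: [0.0, 0.009, 1.0, 0.0]
ft_force: [-0.4, -0.4, -1.2]
opening: 0.0002
grip_force: 0.0
7.4833 [-0.40610598  0.23633789 -0.75519628] 0.02348404084540613
```

View pics/wr5.png

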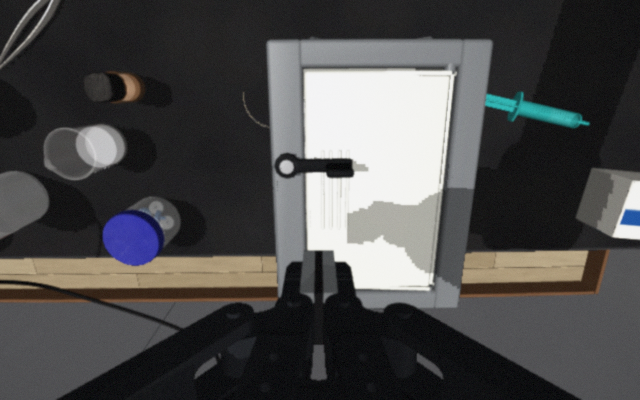

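The flap is flush, the catch lies across it from pivot (287,166) to tab (340,168), the things around the bin look undisturbed, and the robot is clear.

```bash
python3 -c "
from cell import env
print(env.sign_off())"
```

```text
the job is handed in; nothing more can be done
None
```

The flap is shut flush in the lid, the catch is turned across it to its stop, and the job was handed in at about 7.5 s; the syringe no longer shows and should be in the closed bin, which I can't see into.

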